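# Draw the spouted bottle from a full carrier

## Task

Get the rinse bottle out, ready for topping up the analyser: fold the carrying handle of the bottle carrier right down to one side, then draw the one bottle with the pointed spout straight up out of the packed carrier and stand it gently, flat on the floor of the drip tray to the right of the carrier. Keep it upright all the way, leave the other eight bottles standing on the floor of the carrier without drawing any of them up, and do not shove the carrier or the specimen cups about.

Things in the scene. Friction and masses are not known exactly. Their poses are not given: they have to be found in the camera images.
- crate: Grey open-topped bottle carrier, 173 x 173 x 86 mm high, loose (3.5 kg with its bottles); origin at the centre of its underside, z up. Walls 4.5 mm, floor 4 mm, no dividers: nine square bottles fill it wall to wall in 3 rows of 3, pitch 54.4 mm along its x and y. The handle's pivots are outside its +y and -y walls, at x = 0, 72 mm up.
- handle (a joint): Hinge of the carrier's steel carrying handle, about the carrier's y axis. 0 is upright, over the middle row of bottles (x = 0); positive swings the grip to the carrier's +x (away from the robot), negative to -x. Stops at +1.35 and -1.35 rad, folded down beyond the far or near wall. It stays where it is left; about 2 N at the grip moves it.
- handle_grip (a point): Middle of the handle's round black grip, 21 mm in diameter and 110 mm long, parallel to the carrier's y axis; it goes round the pivot line at a radius of 120 mm. The handle's crossbar (14 mm thick) reaches 98 mm to each side; flat side arms run outside the carrier's walls.
- spout_bottle: The bottle wanted: square, white, 54 x 54 mm, 154 mm tall, with a narrow black cap ending in a pointed spout; 0.17 to 0.35 kg. Origin at the centre of its underside, z up. Square body to 92 mm, shoulder to 104, ribbed round cap 26 mm across from 106 to 130, conical spout (19 mm at its foot) to 154. It stands in one of the middle row's three places, sides parallel to the carrier's.
- drip_tray: Square stainless drip tray fixed to the worktop between the carrier and the big steriliser on the right, 90 x 90 mm outside, with a flat floor 3 mm thick and a rim 4 mm wide and 10 mm high; inside 82 x 82 mm. Origin at the centre of its underside; z up. The steriliser's fixed door lever juts out in front and to the right of the tray, 110 to 270 mm above the worktop.
- sample_cup_a: Bystander: white specimen cup with a screw lid, 38 mm in diameter, 51 mm tall, standing on the worktop in front of the drip tray. Origin at the centre of its underside.
- sample_cup_b: Bystander: a like specimen cup, standing on the narrow strip in front of the analyser. Origin at the centre of its underside.
- bottle_1: One of the eight like bottles that stay: same square white body (54 x 54 mm, 92 mm to the shoulder, 104 mm at the shoulder's top), flat black screw cap 30 mm in diameter from 106 to 124 mm; 0.25 kg. Origin at the centre of its underside.
- bottle_2: One of the eight like bottles that stay: same square white body (54 x 54 mm, 92 mm to the shoulder, 104 mm at the shoulder's top), flat black screw cap 30 mm in diameter from 106 to 124 mm; 0.25 kg. Origin at the centre of its underside.
- bottle_3: One of the eight like bottles that stay: same square white body (54 x 54 mm, 92 mm to the shoulder, 104 mm at the shoulder's top), flat black screw cap 30 mm in diameter from 106 to 124 mm; 0.25 kg. Origin at the centre of its underside.
- bottle_4: One of the eight like bottles that stay: same square white body (54 x 54 mm, 92 mm to the shoulder, 104 mm at the shoulder's top), flat black screw cap 30 mm in diameter from 106 to 124 mm; 0.25 kg. Origin at the centre of its underside.
- bottle_5: One of the eight like bottles that stay: same square white body (54 x 54 mm, 92 mm to the shoulder, 104 mm at the shoulder's top), flat black screw cap 30 mm in diameter from 106 to 124 mm; 0.25 kg. Origin at the centre of its underside.
- bottle_6: One of the eight like bottles that stay: same square white body (54 x 54 mm, 92 mm to the shoulder, 104 mm at the shoulder's top), flat black screw cap 30 mm in diameter from 106 to 124 mm; 0.25 kg. Origin at the centre of its underside.
- bottle_7: One of the eight like bottles that stay: same square white body (54 x 54 mm, 92 mm to the shoulder, 104 mm at the shoulder's top), flat black screw cap 30 mm in diameter from 106 to 124 mm; 0.25 kg. Origin at the centre of its underside.
- bottle_8: One of the eight like bottles that stay: same square white body (54 x 54 mm, 92 mm to the shoulder, 104 mm at the shoulder's top), flat black screw cap 30 mm in diameter from 106 to 124 mm; 0.25 kg. Origin at the centre of its underside.

How it is judged:
On the way, in this order (a step that is already met when the one before it is completed fails the run):
1. the carrying handle is folded down to one side (more than 1.15 rad from upright) ((value of joint handle above 1.15 rad or value of joint handle below -1.15 rad)), for 0.2 s.
2. the spouted bottle is out of the carrier (its underside more than 87 mm above the carrier's underside, over the rim) (z of spout_bottle in the frame of crate above 0.087 m), for 0.1 s.
At the end, for the whole second after the job is handed in: Handle over 1.15 rad from upright. Spouted bottle at rest, flat on the drip tray's floor (underside under 6 mm up in the tray, within 30 mm of its centre, tilt under 0.06). The other eight stand on the carrier's floor (1 to 10 mm up in it, tilt under 0.08, within 100 mm of its centre) ((value of joint handle above 1.15 rad or value of joint handle below -1.15 rad) and horizontal distance between spout_bottle and drip_tray below 0.03 m and z of spout_bottle in the frame of drip_tray below 0.006 m and angle between spout_bottle's own z axis and vertical below 0.06 rad and linear speed of spout_bottle below 0.02 m/s and z of bottle_1 in the frame of crate between 0.001 and 0.01 m and angle between each of bottle_1, bottle_2, bottle_3, bottle_4, bottle_5, bottle_6, bottle_7, bottle_8's own z axis and vertical below 0.08 rad and horizontal distance between each of bottle_1, bottle_2, bottle_3, bottle_4, bottle_5, bottle_6, bottle_7, bottle_8 and crate below 0.1 m and z of bottle_2 in the frame of crate between 0.001 and 0.01 m and z of bottle_3 in the frame of crate between 0.001 and 0.01 m and z of bottle_4 in the frame of crate between 0.001 and 0.01 m and z of bottle_5 in the frame of crate between 0.001 and 0.01 m and z of bottle_6 in the frame of crate between 0.001 and 0.01 m and z of bottle_7 in the frame of crate between 0.001 and 0.01 m and z of bottle_8 in the frame of crate between 0.001 and 0.01 m); the robot touches nothing.
It fails at once if one of the other bottles is drawn up (its underside more than 30 mm above the carrier's underside) (z of any of bottle_1, bottle_2, bottle_3, bottle_4, bottle_5, bottle_6, bottle_7, bottle_8 in the frame of crate above 0.03 m).
It fails at once if the spouted bottle is tilted by more than 0.4 rad (angle between spout_bottle's own z axis and vertical above 0.4 rad).
It fails at once if the spouted bottle is set down hard (more than 40 N on the drip tray) (contact force between spout_bottle and drip_tray above 40 N).
It fails at once if the carrier is shifted by more than 40 mm (distance of crate from where it was at the start of the episode above 0.04 m).
It fails at once if a specimen cup is shifted by more than 30 mm (distance of any of sample_cup_a, sample_cup_b from where it was at the start of the episode above 0.03 m).
It also fails if it takes over 67 s, if anything falls off the work surface, if the arm or the gripper's body presses on something with over 40 N, if the wrist force passes 120 N, or if a joint passes its speed limit or range.

## Robot

A 6-joint arm with a two-finger parallel gripper is mounted at the origin on a cart in front of the work surface, level with it; the furniture and walls round the work are solid. World frame = base frame: x ahead of the robot, y to its left, z up, the work surface at z = 0. Lengths are in m, angles in rad, forces in N, time in s.
With the tool pointing down it reaches from about 0.35 to 0.875 m from the base axis. Payload 4.2 kg.
Tool frame: the origin (TCP) lies on the mounting face of the last link; the fingertips stand 182 mm ahead of it and the grasp point (between the pads) lies 164 mm ahead of it; z points along the fingers, y is the line along which they close (so a half turn about z gives the same grasp; the last joint's range is limited). The gripper opens to 87 mm and grips with 3 to 60 N. Pads are 19 mm wide; open, the fingers measure 117 mm over their backs; the gripper's body (75 mm by 190 mm) begins 51 mm behind the grasp point.
Start: joints at [1.503, 0.385, 0.008, 0, -1.194, -0.259], TCP at [0.201, 0.592, 0.405] pointing down, gripper open.
Joint ranges: [-3.14, 3.14], [-1.21, 2.06], [-1.07, 1.41], [-3.16, 2.05], [-2.99, -0.16], [-3.1, 3.1]. Speed limits (rad/s): [2.79, 2.79, 3.14, 3.14, 3.14, 3.14].

## Interface

Orientations are given as [roll, pitch, yaw] about the fixed x, y, z axes, in that order (R = Rz(yaw) Ry(pitch) Rx(roll)).
In Python, from rig import robot gives the robot as it stands. Calls block until the motion is done:
- robot.move_ptp(position, orientation): joint-space move of the TCP to a pose.
- robot.move_l(position, ori=None, vel=0.15): straight line of the TCP; ori=None keeps the orientation; vel is the mean speed in m/s.
- robot.goto_joints(angles): joint-space move.
- robot.move_gripper(opening): finger opening in m; the grip force is fixed at half the most; returns when the fingers have stopped.
- robot.hold(seconds).
- robot.ik(position, orientation): joint angles nearest the present ones, or None.
- robot.snapshot(name): name is "side" or "top" or "wrist"; returns the picture (480x640x3 uint8, red, green, blue); there is no depth.
- robot.camera_params(name): a dict with "intrinsics" (3x3 intrinsics, pixels), "extrinsics" (4x4, takes a point from world to camera coordinates). Camera axes: x right, y up, looking along -z (the intrinsics and any distortion apply to the point x, -y, -z); pixel columns grow to the right and rows downward; lengths in m; the calibration is good to about 2 mm. A picture is of the moment at which its call begins: read the wrist's pose just before it. camera_params takes no time and is no camera call; for the wrist camera it gives the pose at the moment of the call.
A pose or a line that the arm cannot do raises robot.Unreachable and nothing moves.
- robot.sign_off(): hands the job in; it is judged then, once.
Readings, each from a call of its own:
- robot.read_t(): time.
- robot.read_joint_pos(): joint angles.
- robot.read_joint_vel(): joint speeds.
- robot.read_joint_efforts(): joint torques, N m.
- robot.read_ee_pos(): TCP position.
- robot.read_tool_rot(): TCP orientation.
- robot.read_force(): force on the tool from outside, world axes, zero at the start.
- robot.read_wrist_torque(): the same for the moment, N m.
- robot.read_finger_gap(): finger opening in m.
- robot.read_gripper_force(): force on a finger pad.
Only numpy, scipy, OpenCV 4.12 (cv2) and the standard library are available. Lean on these libraries where they do the work, as an engineer would, in place of code of your own. Each camera call takes 0.05 s, during which the arm holds its last target. There are 200 camera calls.

## Working session

There is one attempt and no reset: what is moved stays moved. The work goes in short steps, each a Python script; the robot and the scene stay as the last script left them, time stands still between calls to the robot, and variables do not carry over. Pictures are saved under pics/ and viewed, at most 11 in all, crops included, and the job is handed in when it is done.

```bash
ls; mkdir -p pics
python3 - <<'E'
from rig import robot
import cv2,numpy as np
for n in("side","top","wrist"):
    p=robot.camera_params(n);print(n,np.round(p["intrinsics"],1).tolist(),np.round(p["extrinsics"],3).tolist(),[k for k in p])
    cv2.imwrite(f"pics/{n}0.png",cv2.cvtColor(robot.snapshot(n),cv2.COLOR_RGB2BGR))
print(robot.read_t(),robot.read_ee_pos(),robot.read_tool_rot(),robot.read_force())
E
```

```text
pics
rig.py
side [[604.1, 0.0, 317.6], [0.0, 604.1, 231.3], [0.0, 0.0, 1.0]] [[0.059, -0.998, -0.005, -0.158], [0.798, 0.044, 0.601, -0.478], [-0.599, -0.04, 0.8, -0.791], [0.0, 0.0, 0.0, 1.0]] ['intrinsics', 'extrinsics']
top [[556.7, 0.0, 316.9], [0.0, 556.7, 244.2], [0.0, 0.0, 1.0]] [[-0.028, -1.0, 0.006, -0.114], [0.984, -0.026, 0.179, -0.553], [-0.178, 0.011, 0.984, -1.11], [0.0, 0.0, 0.0, 1.0]] ['intrinsics', 'extrinsics']
wrist [[382.2, 0.0, 320.9], [0.0, 382.2, 239.8], [0.0, 0.0, 1.0]] [[-0.322, -0.947, 0.002, 0.625], [0.915, -0.312, -0.255, 0.033], [0.242, -0.08, 0.967, -0.389], [0.0, 0.0, 0.0, 1.0]] ['intrinsics', 'extrinsics']
0.15 [0.20054852 0.59179843 0.40390669] [ 3.13994671e+00 -6.35684291e-05 -3.26885153e-01] [ 0.23305377 -0.39853838 -0.2661208 ]
```

View pics/top0.png

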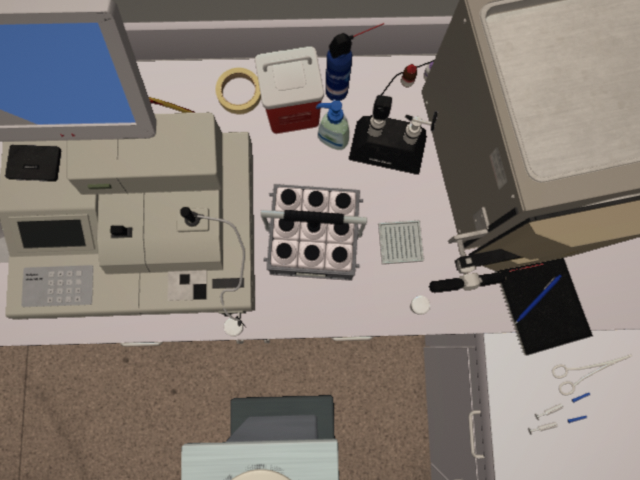

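View pics/side0.png

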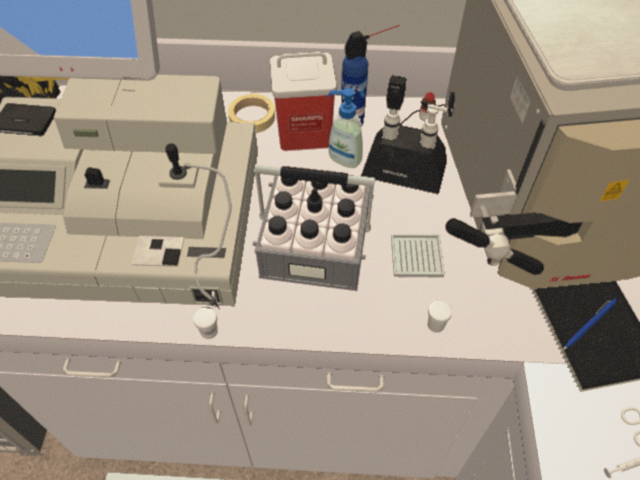

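The top view shows the carrier around (315,230), the handle bar across it from (265,218) to (365,218), the tray at (400,242), cup a at (421,305), cup b at (233,326) and the lever at (430–520,285). In the side view the pointed cap looks like the middle one, at about (315,195).

```bash
cat > h.py <<'E'
import cv2,numpy as np
from rig import robot
def ray(n,uv,P=None):
    P=P or robot.camera_params(n);E=np.array(P["extrinsics"]);K=np.array(P["intrinsics"])
    d=np.linalg.inv(K)@[uv[0],uv[1],1];d=E[:3,:3].T@(d*[1,-1,-1]);return -E[:3,:3].T@E[:3,3],d/np.linalg.norm(d)
def plane(n,uv,z,P=None):
    o,d=ray(n,uv,P);return o+d*(z-o[2])/d[2]
def tri(*rays):
    A=sum(np.eye(3)-np.outer(d,d) for o,d in rays);b=sum((np.eye(3)-np.outer(d,d))@o for o,d in rays)
    p=np.linalg.solve(A,b);return p,[round(1e3*np.linalg.norm(np.cross(p-o,d)),1) for o,d in rays]
def proj(n,p,P=None):
    P=P or robot.camera_params(n);E=np.array(P["extrinsics"]);c=E[:3,:3]@p+E[:3,3];u=np.array(P["intrinsics"])@(c*[1,-1,-1]);return u[:2]/u[2]
def snap(n,f):
    P=robot.camera_params(n);I=cv2.cvtColor(robot.snapshot(n),cv2.COLOR_RGB2BGR);cv2.imwrite(f"pics/{f}.png",I);return I,P
E
python3 - <<'E'
from h import *
t=cv2.imread("pics/top0.png");s=cv2.imread("pics/side0.png")
a=t[170:310,250:450];b=s[150:290,250:450]
I=np.vstack([cv2.resize(x,None,fx=4,fy=4,interpolation=cv2.INTER_CUBIC)[:, :] for x in(a,b)])
I=np.hstack([cv2.resize(x,(400,280),interpolation=cv2.INTER_CUBIC) for x in (a,b)])
a=t[170:310,250:375];b=s[150:290,250:375]
I=np.hstack([cv2.resize(x,None,fx=3.2,fy=3.2*1.2,interpolation=cv2.INTER_CUBIC) for x in(a,b)])
cv2.imwrite("pics/c1.png",I)
for n,I,r in(("top",t,(170,310,250,450)),("side",s,(150,290,250,450))):
    g=cv2.cvtColor(I,cv2.COLOR_BGR2GRAY);m=np.zeros_like(g);y0,y1,x0,x1=r;m[y0:y1,x0:x1]=(g[y0:y1,x0:x1]<60)*255
    N,_,st,c=cv2.connectedComponentsWithStats(m)
    print(n,[(np.round(c[i],1).tolist(),st[i].tolist()) for i in range(1,N) if st[i][4]>40])
for nm,uv in dict(tl=(378,224),tr=(420,222),br=(423,262),bl=(382,264)).items(): print(nm,plane("top",uv,.01).round(3))
print("cups",plane("top",(421,305),.051).round(3),plane("top",(233,326),.051).round(3))
# lever: knob end, hub, in two views
print("knob",tri(ray("top",(436,286)),ray("side",(453,228))),"hub",tri(ray("top",(472,281)),ray("side",(497,246))))
print("crate",[plane("top",u,.086).round(3) for u in((272,186),(359,189),(356,277),(267,273))])
print("ster corner side",plane("side",(505,275),0.03).round(3),"soap",tri(ray("top",(335,107)),ray("side",(347,95))))
E
```

```text
top [([411.6, 171.0], [400, 170, 20, 4, 48]), ([288.2, 196.6], [281, 189, 15, 16, 173]), ([315.4, 198.3], [309, 191, 14, 15, 172]), ([342.6, 200.2], [336, 193, 15, 15, 172]), ([313.4, 220.4], [279, 210, 70, 25, 994]), ([283.7, 250.4], [277, 243, 15, 15, 170]), ([311.5, 252.3], [305, 245, 14, 15, 170]), ([339.4, 254.2], [333, 247, 14, 15, 172]), ([281.9, 271.8], [270, 270, 27, 5, 72]), ([338.5, 275.7], [325, 274, 27, 5, 75]), ([439.9, 285.5], [429, 279, 21, 13, 220])]
side [([407.9, 167.2], [362, 150, 84, 43, 2641]), ([315.0, 182.5], [281, 167, 77, 45, 1160]), ([283.7, 204.3], [276, 199, 16, 10, 93]), ([346.4, 210.8], [338, 203, 16, 14, 113]), ([277.6, 229.1], [269, 222, 17, 12, 101]), ([310.0, 232.7], [302, 225, 16, 13, 111]), ([342.4, 235.4], [334, 226, 16, 16, 150])]
tl [ 0.598 -0.263  0.01 ]
tr [ 0.6   -0.355  0.01 ]
br [ 0.512 -0.356  0.01 ]
bl [ 0.51  -0.267  0.01 ]
cups [ 0.418 -0.338  0.051] [0.386 0.046 0.051]
knob (array([ 0.43624112, -0.32477067,  0.2476303 ]), [np.float64(2.3), np.float64(2.3)]) hub (array([ 0.44901739, -0.40111026,  0.19278754]), [np.float64(3.7), np.float64(3.7)])
crate [array([ 0.667, -0.039,  0.086]), array([ 0.656, -0.218,  0.086]), array([ 0.475, -0.205,  0.086]), array([ 0.487, -0.027,  0.086])]
ster corner side [ 0.506 -0.455  0.03 ] soap (array([ 0.79923433, -0.16835006,  0.16950904]), [np.float64(1.9), np.float64(1.9)])
```

View pics/c1.png

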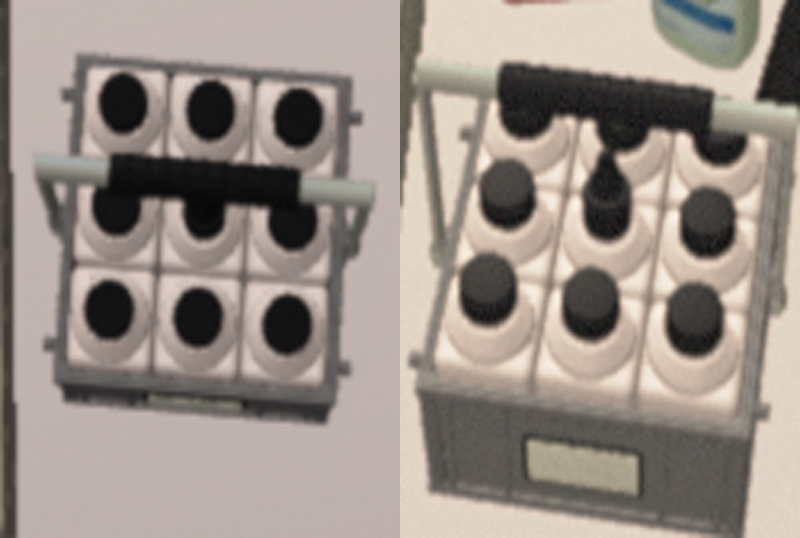

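The wanted bottle is the middle one: the pointed cap shows at (605,190) in the right-hand crop. I'll fold the handle to the near side, where there is space.

Run:
```python
from h import *
gl=tri(ray("top",(284.4,214.8)),ray("side",(281.3,172.1)));gr=tri(ray("top",(343.7,219)),ray("side",(348.4,179.2)))
print("grip ends",gl,gr)
c=(gl[0]+gr[0])/2;v=gl[0]-gr[0];yaw=np.arctan2(-v[0],v[1]);print("grip",c.round(4),"yaw",yaw)
U=[(288.2,196.6),(315.4,198.3),(342.6,200.2),(283.7,250.4),(311.5,252.3),(339.4,254.2)]
Q=np.array([plane("top",u,.127) for u in U]);c2=Q.mean(0);w=(Q[0]+Q[3]-Q[2]-Q[5])/2;y2=np.arctan2(-w[0],w[1])
print("caps centre",c2.round(4),"pitch",np.linalg.norm(w)/2,"yaw",y2)
g=np.array([*c2[:2],.192]); y=y2; ax=np.array([np.cos(y),np.sin(y),0])
tip=lambda s,z:(c2*[1,1,0]+ax*s+[0,0,z+.182]).tolist()
o=[np.pi,0,y]
robot.move_gripper(0.0)
print(robot.ik(tip(.04,.30),o))
robot.move_ptp(tip(.04,.30),o)
robot.move_l(tip(.04,.182),vel=.12)
print(robot.read_t(),robot.read_force())
I,_=snap("side","s1")
```

```text
grip ends (array([ 0.58111274, -0.06695395,  0.18897829]), [np.float64(1.7), np.float64(1.7)]) (array([ 0.56995934, -0.17635345,  0.19082957]), [np.float64(1.4), np.float64(1.4)])
grip [ 0.5755 -0.1217  0.1899] yaw -0.10160006643816692
caps centre [ 0.574  -0.1222  0.127 ] pitch 0.05393709275621304 yaw -0.09499969543768645
[ 5.54452228e-02  3.48237886e-01  1.44531953e-01  4.44089210e-16
 -1.36709039e+00  1.42035141e+00]
5.7333 [-0.08400413 -0.03933117  0.72702941]
```

View pics/s1.png

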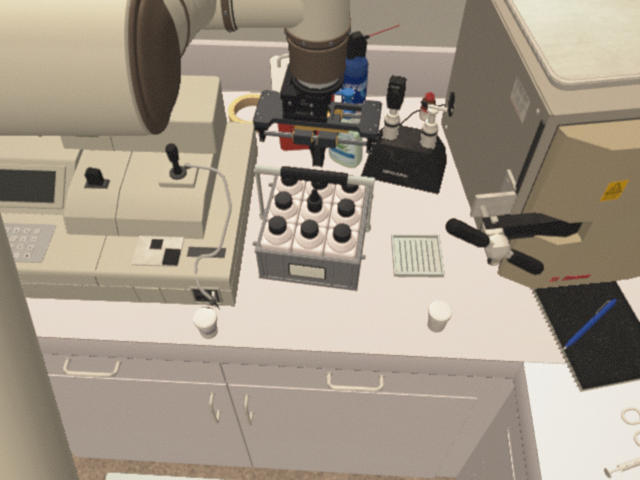

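The closed fingers sit behind the grip at (317,150), and the gripper body's long side runs along y. Next I'll push the handle over.

Run:
```python
from h import *
y=-.098;ax=np.array([np.cos(y),np.sin(y),0]);C=np.array([.574,-.1222,0])
tip=lambda s,z:(C+ax*s+[0,0,z+.182]).tolist()
for th in (.1,.3,.5,.7,.85):
    gx,gz=-.12*np.sin(th),.072+.12*np.cos(th)
    robot.move_l(tip(gx+.0205,max(gz-.010,.150)),vel=.1)
    print(th,robot.read_force().round(1))
robot.move_l(tip(gx+.03,.18),vel=.15)
robot.move_l(tip(gx-.01,.18),vel=.15)
for th in (.9,1.05,1.2,1.3):
    gx,gz=-.12*np.sin(th),.072+.12*np.cos(th)
    robot.move_l(tip(gx-.003,gz+.0105),vel=.08)
    print(th,robot.read_force().round(1))
robot.move_l(tip(gx,.30),vel=.2)
# wrist looks, two places
o=[np.pi,0,y]
print(robot.read_t());snap("side","s2");snap("top","t2")
I,P=snap("wrist","w2");E=P["extrinsics"];E=np.array(E);print("cam",-E[:3,:3].T@E[:3,3],"look",-E[2,:3],robot.read_ee_pos())
```

```text
0.1 [0.4 0.1 0.6]
0.3 [-0.5 -0.5  0.4]
0.5 [ 0.4 -0.6  0.1]
0.7 [ 0.3 -0.8 -0.5]
0.85 [ 0.5  0.5 -0.1]
0.9 [ 0.4  0.2 -0.1]
1.05 [-0.5  0.2  0.8]
1.2 [ 0.1 -0.3  0.9]
1.3 [ 0.5 -0.6  0.1]
11.05
cam [ 0.52723702 -0.11674112  0.46013696] look [-0.25647422  0.02439075 -0.96624327] [ 0.4588686  -0.11086791  0.4808014 ]
```

View pics/s2.png

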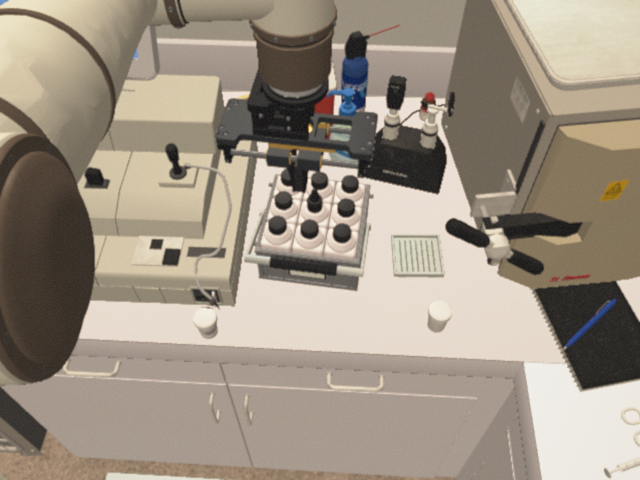

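View pics/w2.png

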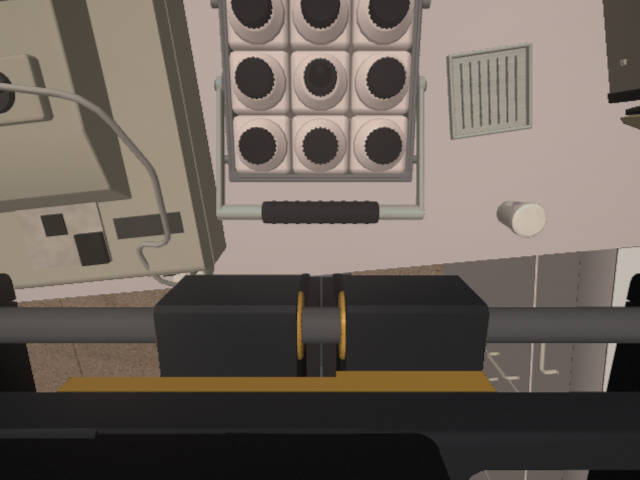

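The handle is folded: the grip shows in front of the carrier at (320,212) in the wrist view and at (310,265) in the side view. The spouted bottle is the middle one, at (320,75), and the tray is at (490,90). Next I'll triangulate from two wrist positions.

```bash
cat > meas.py <<'E'
from h import *
def blobs(I):
    m=(cv2.cvtColor(I,cv2.COLOR_BGR2GRAY)<75).astype(np.uint8)*255
    m=cv2.morphologyEx(m,cv2.MORPH_OPEN,np.ones((5,5)))
    N,_,st,c=cv2.connectedComponentsWithStats(m);return [(c[i],st[i]) for i in range(1,N) if 200<st[i][4]<6000]
E
python3 - <<'E'
from meas import *
y=-.098;ax=np.array([np.cos(y),np.sin(y),0]);ay=np.array([-np.sin(y),np.cos(y),0]);C=np.array([.574,-.1222,0])
V=[]
for k,(s,q) in enumerate(((.0,.01),(.0,-.09))):
    robot.move_ptp((C+ax*s+ay*q+[0,0,.48]).tolist(),[np.pi,0,y]);robot.hold(.2)
    V.append(snap("wrist",f"w3{k}"))
np.save("P.npy",np.array([[np.vstack([p["extrinsics"],np.c_[p["intrinsics"],[0,0,0]]])] for _,p in V]))
print(robot.read_t())
W=C+[0,0,.117]
G=[[C+ax*i*.0544+ay*j*.0544+[0,0,.117] for j in(1,0,-1)] for i in(1,0,-1)]
B=[blobs(I) for I,_ in V]
for i in range(3):
  for j in range(3):
    R=[];A=[]
    for (I,P),b in zip(V,B):
        u=proj(0,G[i][j],P);k=min(b,key=lambda t:np.linalg.norm(t[0]-u));R.append(ray(0,k[0],P));A.append((np.linalg.norm(k[0]-u).round(1),int(k[1][4])))
    p,e=tri(*R);print(i,j,p.round(4),e,A)
I=np.hstack([cv2.resize(v[0],(400,300)) for v in V]);cv2.imwrite("pics/c3.png",np.vstack([np.hstack([v[0][0:300,240:640] for v in V])]))
E
```

```text
12.7167
0 0 [ 0.6346 -0.0715  0.1193] [np.float64(0.1), np.float64(0.1)] [(np.float64(2.8), 974), (np.float64(3.7), 1167)]
0 1 [ 0.6292 -0.1261  0.1209] [np.float64(0.2), np.float64(0.2)] [(np.float64(1.8), 926), (np.float64(3.2), 1061)]
0 2 [ 0.6241 -0.1799  0.1214] [np.float64(0.0), np.float64(0.0)] [(np.float64(1.5), 1018), (np.float64(2.9), 966)]
1 0 [ 0.5805 -0.0665  0.1204] [np.float64(0.1), np.float64(0.1)] [(np.float64(2.3), 919), (np.float64(3.4), 1071)]
1 1 [ 0.575  -0.1207  0.1233] [np.float64(0.2), np.float64(0.2)] [(np.float64(1.7), 747), (np.float64(3.6), 838)]
1 2 [ 0.57   -0.1748  0.1203] [np.float64(0.0), np.float64(0.0)] [(np.float64(1.3), 944), (np.float64(2.3), 926)]
2 0 [ 0.5805 -0.0665  0.1204] [np.float64(0.1), np.float64(0.1)] [(np.float64(56.6), 919), (np.float64(57.5), 1071)]
2 1 [ 0.575  -0.1207  0.1233] [np.float64(0.2), np.float64(0.2)] [(np.float64(55.6), 747), (np.float64(56.5), 838)]
2 2 [ 0.57   -0.1748  0.1203] [np.float64(0.0), np.float64(0.0)] [(np.float64(56.8), 944), (np.float64(56.9), 926)]
```

View pics/c3.png

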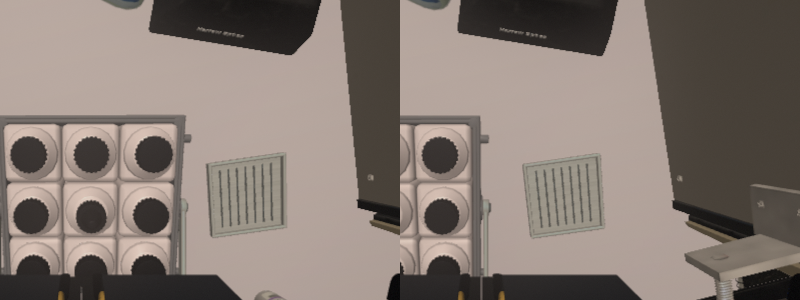

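Both views show the tray clearly, at (245,195) and (165,195) in the two crops. Its rim and the caps are cleanly triangulable.

Run:
```python
from meas import *
A=np.load("P.npy")[:,0]
V=[(cv2.imread(f"pics/w3{k}.png"),dict(extrinsics=A[k][:4],intrinsics=A[k][4:,:3])) for k in(0,1)]
Cn=[]
for I,P in V:
    u=proj(0,np.array([.555,-.31,.005]),P)
    B=I.astype(int);m=((B[...,1]-B[...,2])>-4).astype(np.uint8)*255
    m=cv2.morphologyEx(m,cv2.MORPH_CLOSE,np.ones((7,7)));m=cv2.morphologyEx(m,cv2.MORPH_OPEN,np.ones((7,7)))
    cs,_=cv2.findContours(m,cv2.RETR_EXTERNAL,cv2.CHAIN_APPROX_NONE)
    c=[c for c in cs if cv2.pointPolygonTest(c,(float(u[0]),float(u[1])),False)>0]
    if not c: print("none",u);continue
    h=cv2.convexHull(c[0]);e=.02
    while len(q:=cv2.approxPolyDP(h,e*cv2.arcLength(h,True),True))>4:e+=.005
    q=q[:,0].astype(float);q=q[np.argsort(np.arctan2(*(q-q.mean(0)).T[::-1]))];Cn.append(q);print(q.tolist(),cv2.contourArea(c[0]))
T=[tri(*(ray(0,q[k],P) for q,(I,P) in zip(Cn,V))) for k in range(4)]
for t in T:print(t[0].round(4),t[1])
print("centre",np.mean([t[0] for t in T],0))
for q,(I,P) in zip(Cn,V):
    p=np.array([plane(0,u,.008,P) for u in q]);print(p.mean(0).round(4),"sides",np.linalg.norm(p-np.roll(p,1,0),axis=1).round(4),"yaw",[round(float(np.arctan2(*( (p[k]-p[(k+1)%4])[[1,0]]))),3) for k in range(4)])
```

```text
none [487.28941581 198.21845431]
none [404.65600274 198.99676125]Traceback (most recent call last):
    m, n = a.shape[-2:]
    ^^^^
ValueError: not enough values to unpack (expected 2, got 0)

During handling of the above exception, another exception occurred:

Traceback (most recent call last):
  File "h.py", line 10, in tri
    p=np.linalg.solve(A,b);return p,[round(1e3*np.linalg.norm(np.cross(p-o,d)),1) for o,d in rays]
numpy.linalg.LinAlgError: 0-dimensional array given. Array must be at least two-dimensional
```

Run:
```python
from meas import *
A=np.load("P.npy")[:,0]
V=[(cv2.imread(f"pics/w3{k}.png"),dict(extrinsics=A[k][:4],intrinsics=A[k][4:,:3])) for k in(0,1)]
Cn=[]
for I,P in V:
    u=proj(0,np.array([.555,-.31,.005]),P).astype(int);r=54
    L=cv2.cvtColor(cv2.GaussianBlur(I,(3,3),0),cv2.COLOR_BGR2LAB)[u[1]-r:u[1]+r,u[0]-r:u[0]+r,1]
    th,m=cv2.threshold(L,0,255,cv2.THRESH_BINARY_INV+cv2.THRESH_OTSU);print("a*",th,L.min(),L.max())
    m=cv2.morphologyEx(m,cv2.MORPH_CLOSE,np.ones((9,9)));m=cv2.morphologyEx(m,cv2.MORPH_OPEN,np.ones((9,9)))
    cs,_=cv2.findContours(m,cv2.RETR_EXTERNAL,cv2.CHAIN_APPROX_NONE)
    c=max(cs,key=cv2.contourArea)
    h=cv2.convexHull(c);e=.02
    while len(q:=cv2.approxPolyDP(h,e*cv2.arcLength(h,True),True))>4:e+=.005
    q=q[:,0]+u-r+0.;q=q[np.argsort(np.arctan2(*(q-q.mean(0)).T[::-1]))];Cn.append(q);print(q.tolist(),cv2.contourArea(c))
T=[tri(*(ray(0,q[k],P) for q,(I,P) in zip(Cn,V))) for k in range(4)]
for t in T:print(t[0].round(4),t[1])
print("centre",np.mean([t[0] for t in T],0))
for q,(I,P) in zip(Cn,V):
    p=np.array([plane(0,u,.008,P) for u in q]);print(p.mean(0).round(4),"sides",np.linalg.norm(p-np.roll(p,1,0),axis=1).round(4),"yaw",[round(float(np.arctan2(*( (p[k]-p[(k+1)%4])[[1,0]]))),3) for k in range(4)])
```

```text
a* 130.0 126 133
[[447.0, 164.0], [525.0, 153.0], [526.0, 226.0], [451.0, 236.0]] 5818.0
a* 130.0 125 133
[[363.0, 164.0], [439.0, 154.0], [444.0, 227.0], [372.0, 237.0]] 5689.0
[ 0.6004 -0.2635  0.0024] [np.float64(0.4), np.float64(0.4)]
[ 0.6042 -0.3505  0.0099] [np.float64(0.1), np.float64(0.1)]
[ 0.5173 -0.3549  0.0098] [np.float64(0.1), np.float64(0.1)]
[ 0.5097 -0.2691 -0.0042] [np.float64(0.2), np.float64(0.2)]
centre [ 0.55786373 -0.30948394  0.00449989]
[ 0.5587 -0.3085  0.008 ] sides [0.0872 0.0899 0.0873 0.0907] yaw [1.611, 0.049, -1.532, -3.101]
[ 0.5586 -0.3093  0.008 ] sides [0.0886 0.0882 0.0874 0.0878] yaw [1.602, 0.05, -1.526, -3.087]
```

```bash
python3 - <<'E'
from meas import *
A=np.load("P.npy")[:,0];P=dict(extrinsics=A[1][:4],intrinsics=A[1][4:,:3])
for z in(.11,.2,.27):print("bracket corner",z,plane(0,(525,258),z,P).round(3),"far-left",plane(0,(590,186),z,P).round(3),"wall",plane(0,(513,200),z,P).round(3))
x,yv=.575,-.1207;o=[np.pi,0,.43]
robot.move_gripper(.05)
robot.move_ptp([x,yv,.40],o)
robot.move_l([x,yv,.2955],vel=.1)
print(robot.read_ee_pos().round(4),robot.read_force().round(1))
robot.move_gripper(0);print("gap",robot.read_finger_gap(),robot.read_gripper_force(),robot.read_force().round(1))
robot.move_l([x,yv,.3055],vel=.03);print(robot.read_force().round(1))
robot.move_l([x,yv,.3255],vel=.04);print(robot.read_force().round(1),robot.read_finger_gap(),robot.read_t())
snap("side","s4");I,_=snap("top","t4")
E
python3 -c "
import cv2,numpy as np
cv2.imwrite('pics/c4.png',np.hstack([cv2.resize(cv2.imread('pics/%s4.png'%n)[150:300,230:390],None,fx=2.5,fy=2.5) for n in 'st']))"
```

```text
bracket corner 0.11 [ 0.505 -0.401  0.11 ] far-left [ 0.569 -0.458  0.11 ] wall [ 0.562 -0.388  0.11 ]
bracket corner 0.2 [ 0.538 -0.354  0.2  ] far-left [ 0.585 -0.396  0.2  ] wall [ 0.581 -0.344  0.2  ]
bracket corner 0.27 [ 0.564 -0.317  0.27 ] far-left [ 0.598 -0.348  0.27 ] wall [ 0.595 -0.31   0.27 ]
[ 0.5753 -0.1207  0.2963] [ 0.7 -0.   0.4]
gap 0.025304746419982205 29.999305307865143 [ 0.4 -1.6  0.4]
[ 0.4 -0.4 -0.5]
[ 0.4 -0.3 -1.4] 0.02518039471016506 17.225
```

View pics/c4.png

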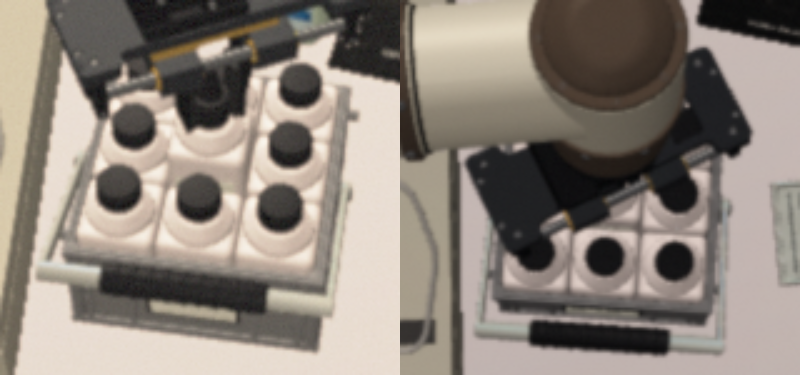

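The wanted bottle has come up on its own and the neighbours have stayed down. Before I carry it across, I'll locate the lever bracket exactly.

```bash
python3 -c "
import cv2,numpy as np
f=lambda n,x,y:cv2.resize(cv2.imread('pics/%s.png'%n)[y:y+130,x:x+130],(390,390),interpolation=cv2.INTER_CUBIC)
cv2.imwrite('pics/c5.png',np.hstack([f('top0',420,190),f('side0',430,160)]))"
```

```text
(no output)
```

View pics/c5.png

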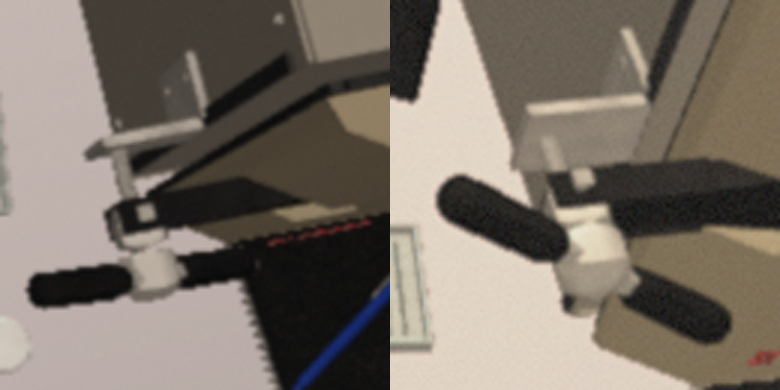

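In the left crop the bracket plate's left end is at (88–105,140–155) and the knob tip at (32,290). In the side crop they are at (515–530,103–165) and (442,195).

Run:
```python
from h import *
for n,a,b in(("plate top",(455,236.7),(476.7,194.3)),("plate bot",(449.3,241.7),(471.7,215)),("plate top right",(488,231.7),(515,192.7)),("knob",(433,286.7),(449,225))):
    print(n,tri(ray("top",a),ray("side",b)))
A=np.load("P.npy")[:,0];P=dict(extrinsics=A[1][:4],intrinsics=A[1][4:,:3])
print(proj(0,np.array([.52,-.40,.2]),P))
```

```text
plate top (array([ 0.52650244, -0.37196358,  0.21708605]), [np.float64(1.7), np.float64(1.7)])
plate bot (array([ 0.52684706, -0.37426867,  0.16618597]), [np.float64(1.5), np.float64(1.5)])
plate top right (array([ 0.53436141, -0.43159273,  0.21560404]), [np.float64(2.3), np.float64(2.3)])
knob (array([ 0.43431287, -0.31763156,  0.25649086]), [np.float64(2.3), np.float64(2.3)])
[588.83363467 275.72921331]
```

```bash
python3 - <<'E'
from h import *
x,y=.575,-.1207;T=[.560,-.306];o=[np.pi,0,.57]
robot.move_l([x,y,.45],vel=.1);print("up",robot.read_force().round(1),robot.read_finger_gap())
robot.move_l([*T,.45],o,vel=.12);robot.hold(.3)
robot.move_l([*T,.325],vel=.1);f0=robot.read_force();print(f0.round(1),robot.read_ee_pos().round(4),robot.read_t())
snap("side","s6");snap("top","t6")
E
python3 -c "
import cv2,numpy as np
cv2.imwrite('pics/c6.png',np.hstack([cv2.resize(cv2.imread('pics/%s6.png'%n)[130:300,250:530],None,fx=1.42,fy=1.42) for n in 'st']))"
```

```text
up [ 0.5 -0.6 -2.1] 0.0255279587905262
[ 0.7 -0.7 -2.2] [ 0.5602 -0.3061  0.3259] 22.1167
```

View pics/c6.png

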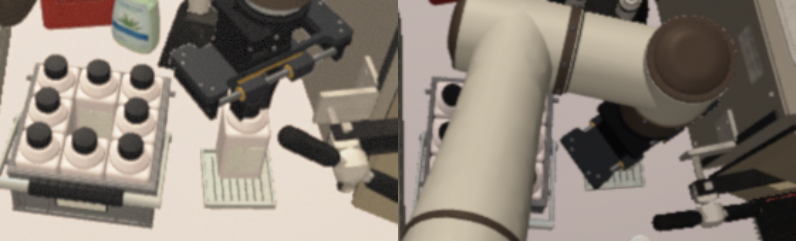

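The bottle hangs upright over the tray at (242,140), aligned with it. The eight others stand in the carrier and the handle is still down. I'll lower it gently.

Run:
```python
from h import *
T=[.560,-.306]
robot.move_l([*T,.302],vel=.05);robot.hold(.2);f0=robot.read_force()[2];z=.302
while z>.289:
    z-=.001;robot.move_l([*T,z],vel=.02);robot.hold(.1);f=robot.read_force()[2]
    if f-f0>2:break
print(z,f0,f,robot.read_ee_pos().round(4))
robot.move_gripper(.045);robot.hold(.3)
robot.move_l([*T,.42],vel=.08)
robot.move_ptp([.45,-.1,.50],[np.pi,0,.2])
robot.hold(.5);print(robot.read_t(),robot.read_finger_gap())
a,_=snap("side","s7");b,_=snap("top","t7")
cv2.imwrite("pics/c7.png",np.hstack([cv2.resize(i[130:300,250:530],None,fx=1.42,fy=1.42) for i in(a,b)]))
```

```text
0.294 -2.4483824064699364 2.5484227068996845 [ 0.5602 -0.3061  0.2947]
30.0 0.044914614783409766
```

View pics/c7.png

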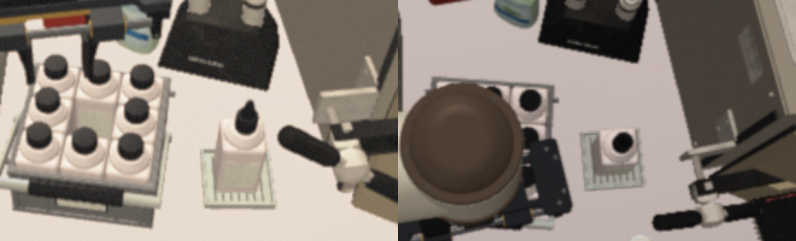

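The bottle stands upright inside the tray rim at (240,160), the eight others are still in place, and the robot is clear.

```bash
python3 -c "
from rig import robot
print(robot.read_force());print(robot.sign_off())"
```

```text
[-0.4800573  -0.41800722  0.35107991]
the job is handed in; nothing more can be done
None
```

I folded the handle down to the near side and stood the spouted bottle upright on the drip tray's floor, with the other eight bottles still standing in the carrier; the job was handed in after about 30 s, and no verdict came back.

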